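Cover a cleaned objective and wind the bench timer

ROBOT

A 7-joint arm with a two-finger parallel gripper is mounted at the origin on the work surface. World frame = base frame: x ahead of the robot, y to its left, z up, the work surface at z = 0. Lengths are in m, angles in rad, forces in N, time in s.
With the tool pointing down it reaches from about 0.425 to 0.875 m from the base axis. Payload 8.4 kg.
Tool frame: the origin (TCP) lies at the very end of the fingers, on their centre line; the grasp point (between the pads) lies 19 mm behind it; z points along the fingers, y is the line along which they close (so a half turn about z gives the same grasp; the last joint's range is limited). The gripper opens to 87 mm and grips with 3 to 60 N. Pads are 19 mm wide; open, the fingers measure 117 mm over their backs; the gripper's body (75 mm by 190 mm) begins 51 mm behind the grasp point.
Start: joints at [-1.432, 0.333, 0.04, 1.465, -0.013, 1.343, -0.059], TCP at [0.153, 0.632, 0.223] pointing down, gripper open.
Joint ranges: [-2.58, 2.58], [-0.38, 2.09], [-1.3, 1.39], [0.25, 2.4], [-1.5, 4.64], [0.08, 2.09], [-2.65, 2.65]. Speed limits (rad/s): [2.22, 2.22, 2.79, 2.79, 3.14, 3.14, 3.14].

INTERFACE

Orientations are given as a rotation vector (axis times angle).
In Python, from station import telemetry, read_camera, env gives the robot as it stands.
- The arm moves only by the tool step_arm, never from a script. Its argument "rows" is a list of rows, each a list of 2 entries, a list of its own where there are three numbers: the shift along the tool's x, y, z scaled (see below), then the turn, a rotation vector about the tool's x, y, z scaled (see below). A call has 1 to 12 rows; each row shifts and turns the commanded pose from where the row before left it, along the tool's axes as they then stand; what a row does not reach is not made up. The controller multiplies each number of a shift by 0.15 m and each number of a turn by 0.5 rad. A row lasts 1/8 s, in which the tool goes at most 62.5 mm and 10.7 degrees, less where a joint would pass 70% of its speed; a pose out of reach is approached as far as the arm can. A call with a number of a shift or a turn outside -1 to 1 is refused whole. A call with a gripper value outside its range is refused whole. "gripper" is the gripper command: -1 is fully open, 1 is shut, values between are in proportion, set as the call begins (left out, the last holds). The fingers move at their own pace and stop on an object; the grip force is fixed at half the most. Time passes only in rows, so rows that do not move let the fingers close. It gives the time, the measured TCP pose, the force, the opening and the grip force at its end, in the units of the state.
- telemetry.get_state(): the state, without advancing time (a new reading comes with each control period).
- read_camera(name): name is "side" or "top" or "wrist"; returns a dict with "pixels" (384x512x3 uint8, blue, green, red), "depth" (384x512 float32, m along the optical axis (not along the pixel's ray), 0 where there is no reading), "mtx" (3x3 intrinsics, pixels), "cam_to_world" (4x4, takes a point from camera to world coordinates); the wrist camera has in their place "T_tool_cam" (4x4, takes a point from camera to tool coordinates, whose origin is the TCP and whose axes are the flange's). Camera axes: x right, y down, z forward; pixel columns grow to the right and rows downward; lengths in m; the calibration is good to about 2 mm. A picture is of the moment at which its call begins: read the wrist's pose just before it.
- env.job_done(): hands the job in; it is judged then, once.
The state is a dict: "time_s": time; "joint_positions": joint angles; "qvel": joint speeds; "joint_efforts": joint torques, N m; "tool_pos": TCP position; "ee_rot": TCP orientation; "ft_force": force on the tool from outside, world axes, zero at the start; "wrist_torque": the same for the moment, N m; "finger_gap": finger opening in m; "grip_force": force on a finger pad.
Only numpy, scipy, OpenCV 4.12 (cv2) and the standard library are available. Lean on these libraries where they do the work, as an engineer would, in place of code of your own. Each camera call takes 0.05 s, during which the arm holds its last target. There are 200 camera calls.

TASK

The tallest of the three black objectives has just been cleaned and must dry dust-free for a quarter of an hour: lower the orange dust cover gently over it where it stands, without knocking it, so that the cover stands flat on the bench. Then turn the knob of the free-standing wind-up timer clockwise to 15 minutes, pressing down on the timer while you turn so that its case neither spins nor walks on the bench, but never with more than 30 N. Let go of both and leave everything else as it is.

Things in the scene. Friction and masses are not known exactly. Their poses are not given: they have to be found in the camera images.
- timer: case of a wind-up timer: loose grey drum, 92 mm across, 0.26 kg with knob, on four feet 36 mm from its axis; white face 36 mm high with 60 minute ticks (longest at 0, 15, 30, 45). Origin: the axis at bench height, z up. Zero (black triangle) lies towards its own +x, minutes run clockwise seen from above, 15 towards its own -y. Under its own weight alone it spins with the knob
- timer_dial (a joint): angle of the timer's knob, rad: 0 = pointer at zero, growing clockwise seen from above, 0.1047 per minute, 15 minutes = 1.571. Starts at 0.2 to 0.6, stays where it is left, turns both ways, stop at 5.76. Stiff: 0.15 N m at any speed or load. 14 to 20 N pressed down through the knob holds the case (bench friction varies); more than 30 N is too much
- dial_skirt (a point): on the timer's axis, on the upper face of the knob's skirt (42 mm above the bench); x along the pointer, z up, turns with the knob. The skirt is a black disc, 60 mm diameter, 5 mm thick; on it stands the grip bar, 44 mm long (x), 13 mm wide (y), 22 mm high, a white line on top of its pointer half. Fingertips astride the bar can press on the skirt; skirt, case and feet do not give
- case_zero (a point): the zero mark on the rim of the timer's case, 45 mm from its axis, 36 mm high; it moves if the case spins or walks
- cover: the orange plastic dust cover, a bell open below: 60 mm outside diameter, wall 3 mm, inside 54 mm wide and 66 mm high, flat top 70 mm above its rim, 60 g. It starts standing on the bench, mouth down. Origin: centre of the rim plane, z up
- cover_grip (a point): middle of the round grip stub on top of the cover: 19 mm diameter, from 70 to 91 mm above the rim; this point lies on the axis, 80 mm above the rim
- obj_long: the tallest of the three black objectives: 58 mm high, 32 mm diameter, 0.13 kg, loose, standing front lens up on its 24 mm mounting thread. Origin: centre of its underside, z up
- obj_mid: middle objective, 44 mm high, 30 mm diameter, standing; origin as above. Leave it alone
- obj_short: short objective, 31 mm high, 29 mm diameter, standing; origin as above. Leave it alone. The three objectives stand in a row 110 mm apart, in any order
- stage_knob: white nylon stage knob, 30 mm diameter, 22 mm high; origin under its centre. Leave it alone
- slide_clip: chrome slide clip, 60 by 11 mm, 8 mm high; origin under it. Leave it alone
- screwdriver: screwdriver, 150 mm long, lying along its x. Leave it alone
- tissue_pack: pack of lens tissue, 100 by 70 by 18 mm; origin under its centre. Leave it alone
- dropper: amber dropper bottle, 36 mm diameter, 80 mm high; origin under its centre. Leave it alone
- bench: the bench, its flat green vinyl top at z = 0; origin in that plane

How it is judged:
On the way, in this order (a step that is already met when the one before it is completed fails the run):
1. the dust cover stands flat on the bench over the tallest objective, released (horizontal distance between cover and obj_long below 0.014 m and height (world z) of cover below 0.004 m and angle between each of cover, obj_long's own z axis and vertical below 0.08 rad and contact force between the fingers and cover below 0.1 N), for 0.2 s.
2. the timer's pointer is at 15 minutes (value of joint timer_dial between 1.451 and 1.691 rad), for 0.2 s.
At the end, for the whole second after the job is handed in: Cover flat on the bench (within 4 mm, 0.08 rad) over the upright tallest objective, axes within 14 mm, objective within 20 mm of its start; knob at 15 minutes within 0.12 rad; timer flat, at rest, its zero mark within 15 mm of its start (all of step 2 and horizontal distance between cover and obj_long below 0.014 m and height (world z) of each of cover, timer below 0.004 m and angle between each of cover, obj_long's own z axis and vertical below 0.08 rad and distance of case_zero from where it was at the start of the episode below 0.015 m and angle between timer's own z axis and vertical below 0.05 rad and linear speed of each of timer, cover below 0.01 m/s and distance of obj_long from where it was at the start of the episode below 0.02 m); the robot touches nothing.
It fails at once if the timer's case spun, walked or was lifted: its zero mark more than 15 mm from where it began (distance of case_zero from where it was at the start of the episode above 0.015 m).
It fails at once if the timer was pressed onto the bench with more than 33 N (30 N and its weight) (contact force between timer and bench above 33 N).
It fails at once if the cover was dropped or pushed hard onto the bench (more than 30 N) (contact force between cover and bench above 30 N).
It fails at once if the cleaned objective was knocked or pressed (by the cover or the fingers, more than 6 N), or tipped (contact force between any of cover, the fingers and obj_long above 6 N or angle between obj_long's own z axis and vertical above 0.3 rad).
It fails at once if a bystander was moved more than 15 mm (distance of any of obj_mid, obj_short, stage_knob, slide_clip, screwdriver, tissue_pack, dropper from where it was at the start of the episode above 0.015 m).
It also fails if it takes over 69 s, if anything falls off the work surface, if the arm or the gripper's body presses on something with over 40 N, if the wrist force passes 120 N, or if a joint passes its speed limit or range.

## Working session

There is one attempt and no reset: what is moved stays moved. The work goes in short steps, Python scripts to look and compute and a tool call to move; the robot and the scene stay as the last step left them, time stands still between calls to the robot, and variables do not carry over. Pictures are saved under pics/ and viewed, at most 10 in all, crops included, and the job is handed in when it is done.

Besides the shell and the picture viewer there is one more tool, called after ">>>" in YAML: its name, and indented under it one key for each argument. step_arm: Moves the arm, as the interface text tells. Its arguments: {"type":"object","properties":{"rows":{"type":"array"},"gripper":{"type":"number"}},"required":["rows"]}

```bash
mkdir -p pics; ls; python3 - <<'E'
from station import telemetry, read_camera
import cv2,numpy as np
s=telemetry.get_state(); print(s)
for n in("top","side"):
    r=read_camera(n); cv2.imwrite(f"pics/{n}0.png",r["pixels"]); np.savez(f"pics/{n}0.npz",**r)
    print(n,r["mtx"],r["cam_to_world"])
r=read_camera("wrist");print(r["T_tool_cam"],r["mtx"])
E
```

```text
pics
{'time_s': 0.0, 'joint_positions': array([-1.43223781,  0.33392446,  0.03982517,  1.46626874, -0.01338155,
        1.34328295, -0.05849805]), 'qvel': array([-1.42389922e-03,  1.77137780e-03, -1.51342395e-03,  9.98673738e-05,
        1.26042397e-03, -4.26003014e-04,  6.29869152e-04]), 'joint_efforts': array([ 7.32385979e-04, -6.56363511e+01,  1.33537497e+00, -4.03806746e+01,
       -5.98197919e-02,  4.47864854e-02,  1.89773355e-04]), 'tool_pos': array([0.1529874 , 0.63126197, 0.22165107]), 'ee_rot': array([-3.72527184e-01, -3.11934621e+00,  2.53869979e-03]), 'ft_force': array([ 0.33261562,  0.76188153, -0.01046343]), 'wrist_torque': array([-0.04452062, -0.00274548,  0.00056794]), 'grip_force': 0.0, 'finger_gap': 0.08703372577372703}
top [[462.90744178   0.         252.16363699]
 [  0.         462.90744178 184.82874153]
 [  0.           0.           1.        ]] [[ 0.01233996 -0.98272593  0.18465501  0.40825329]
 [-0.99936189 -0.00593044  0.03522287 -0.04960663]
 [-0.03351934 -0.18497183 -0.98217202  1.10593056]
 [ 0.          0.          0.          1.        ]]
side [[402.9095028    0.         262.63507485]
 [  0.         402.9095028  183.18484592]
 [  0.           0.           1.        ]] [[-0.88686511 -0.33099997  0.32234965  0.32325222]
 [-0.46186806  0.6167535  -0.63741119  0.52182373]
 [ 0.01217281 -0.71418075 -0.69985547  0.66848912]
 [ 0.          0.          0.          1.        ]]
[[-5.65286066e-04 -9.68205011e-01 -2.50157425e-01  6.98978581e-02]
 [ 9.99999777e-01 -4.58290979e-04 -4.85959262e-04  4.42698358e-04]
 [ 3.55863302e-04 -2.50157644e-01  9.68205054e-01 -1.62763138e-01]
 [ 0.00000000e+00  0.00000000e+00  0.00000000e+00  1.00000000e+00]] [[312.20277001   0.         259.94415864]
 [  0.         312.20277001 191.75581295]
 [  0.           0.           1.        ]]
```

View pics/top0.png

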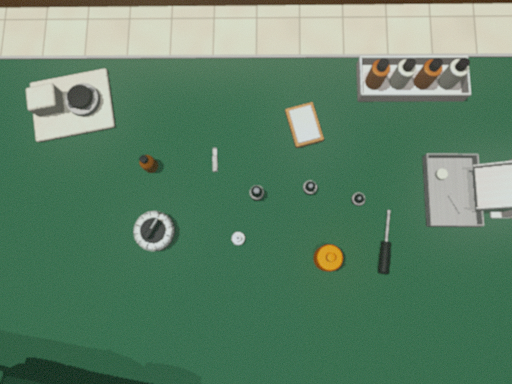

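View pics/side0.png

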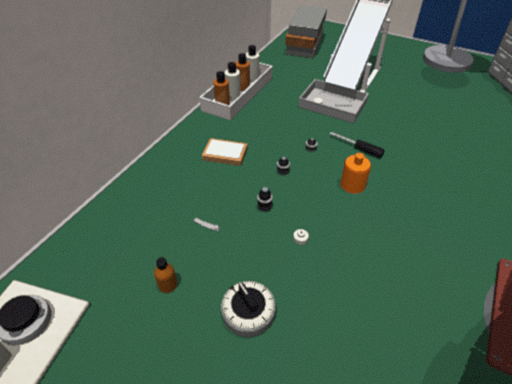

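The top view shows the timer at (153,231), the cover at (330,257), and the objectives at (257,192), (310,187) and (358,199). The first of these looks tallest. Next I measure them using depth.

```bash
cat > h.py <<'E'
import numpy as np,cv2
from scipy.spatial.transform import Rotation as R
def cloud(r,T=None):
    T=r["cam_to_world"] if T is None else T
    d=r["depth"]; v,u=np.indices(d.shape); K=r["mtx"]
    P=np.stack([(u-K[0,2])*d/K[0,0],(v-K[1,2])*d/K[1,1],d],-1)
    W=P@T[:3,:3].T+T[:3,3]; W[d==0]=np.nan
    return W
def wristT(s,r):
    T=np.eye(4);T[:3,:3]=R.from_rotvec(s["ee_rot"]).as_matrix();T[:3,3]=s["tool_pos"]
    return T@r["T_tool_cam"]
E
python3 - <<'E'
from h import *
np.set_printoptions(precision=4,suppress=True)
for cam,pts in(("top",dict(timer=(153,231,28),A=(257,192,13),B=(310,187,13),C=(358,199,13),cover=(330,257,20),knob=(238,238,12),drop=(148,163,14))),
  ("side",dict(timer=(248,306,32),A=(265,198,15),B=(284,164,13),C=(312,143,10),cover=(355,173,24),knob=(301,236,12)))):
    W=cloud(dict(np.load(f"pics/{cam}0.npz")))
    for n,(u,v,h) in pts.items():
        w=W[v-h:v+h,u-h:u+h].reshape(-1,3); w=w[~np.isnan(w[:,0])]; 
        fl=np.median(w[w[:,2]<.008],0)[2] if (w[:,2]<.008).any() else None
        o=w[w[:,2]>.012]; zt=np.percentile(o[:,2],98); t=o[o[:,2]>zt-.006]
        lo,hi=o.min(0),o.max(0)
        print(cam,n,"floor",fl,"top",zt,"topc",t.mean(0)[:2],"mid",(lo+hi)[:2]/2,"ext",(hi-lo)[:2],len(o))
E
```

```text
top timer floor 6.0683401483352384e-05 top 0.0652500564882641 topc [0.503  0.2171] mid [0.5006 0.2186] ext [0.091  0.0932] 1283
top A floor 8.132799673121749e-05 top 0.06077296192877845 topc [ 0.5933 -0.022 ] mid [ 0.5937 -0.0215] ext [0.0318 0.0308] 164
top B floor 0.00017823077320200387 top 0.045714930274873604 topc [ 0.6082 -0.1475] mid [ 0.6088 -0.1469] ext [0.0305 0.0301] 141
top C floor -0.00011298705229889627 top 0.03272831238184178 topc [ 0.5818 -0.2599] mid [ 0.5824 -0.2613] ext [0.029  0.0278] 133
top cover floor 1.4053841758676633e-05 top 0.09189779369027025 topc [ 0.4428 -0.1853] mid [ 0.4428 -0.1844] ext [0.0572 0.0582] 628
top knob floor 7.56741550892448e-05 top 0.024749725291294534 topc [0.4867 0.0209] mid [0.4882 0.0213] ext [0.0281 0.0285] 116
top drop floor 0.00013078818919787238 top 0.08359800774045842 topc [0.6623 0.2385] mid [0.6611 0.2376] ext [0.0316 0.0331] 241
side timer floor -0.0009753701224023414 top 0.06361934689037788 topc [0.5016 0.2202] mid [0.5007 0.2196] ext [0.0931 0.0935] 2313
side A floor -0.0008948433101507169 top 0.058276831242496725 topc [ 0.5924 -0.0187] mid [ 0.5923 -0.0166] ext [0.0321 0.0267] 269
side B floor -0.0008157334608285827 top 0.04358984645423024 topc [ 0.6061 -0.1437] mid [ 0.6068 -0.1429] ext [0.0302 0.0264] 159
side C floor -0.0008082091420709703 top 0.03025142752477792 topc [ 0.5799 -0.257 ] mid [ 0.5807 -0.2573] ext [0.0293 0.023 ] 89
side cover floor -0.0007976701032847977 top 0.08999674237160074 topc [ 0.4413 -0.181 ] mid [ 0.4412 -0.2318] ext [0.0591 0.1599] 893
side knob floor -0.0008372517577378558 top 0.022866490341974344 topc [0.4855 0.024 ] mid [0.486  0.0233] ext [0.0291 0.0302] 116
```

```bash
cat >> h.py <<'E'
np.set_printoptions(precision=4,suppress=True)
def plan(s,goal,yaw=None):
    """print shift and turn (tool units, scaled) to a goal with tool down, tool-x at world angle yaw"""
    Rm=R.from_rotvec(s["ee_rot"]).as_matrix()
    y=np.arctan2(Rm[1,0],Rm[0,0]) if yaw is None else yaw
    x=np.array([np.cos(y),np.sin(y),0]);z=np.array([0,0,-1.]);D=np.stack([x,np.cross(z,x),z],1)
    rot=R.from_matrix(Rm.T@D).as_rotvec()
    print("tcp",s["tool_pos"],"yaw",np.degrees(np.arctan2(Rm[1,0],Rm[0,0])),"f",s["ft_force"],"j",s["joint_positions"][[0,4,6]])
    d=np.array(goal)-s["tool_pos"]
    print("shift/.15 cur axes",Rm.T@d/.15,"after-turn axes",D.T@d/.15,"turn/.5",rot/.5,"rows>",np.linalg.norm(rot)/np.radians(10.7))
E
python3 - <<'E'
from h import *
from station import telemetry
s=telemetry.get_state(); plan(s,(.46,.20,.25))
E
```

```text
tcp [0.1531 0.6314 0.2219] yaw 166.37262517007946 f [-0.5265  0.852  -0.8981] j [-1.4322 -0.0133 -0.0585]
shift/.15 cur axes [-2.666  -2.3129 -0.1843] after-turn axes [-2.666  -2.3127 -0.1875] turn/.5 [-0.0024  0.0003 -0.    ] rows> 0.006510633632152759
```

>>> step_arm:
  rows:
    - [[-0.267,-0.231,-0.0185],[0,0,0]]
    - [[-0.267,-0.231,-0.0185],[0,0,0]]
    - [[-0.267,-0.231,-0.0185],[0,0,0]]
    - [[-0.267,-0.231,-0.0185],[0,0,0]]
    - [[-0.267,-0.231,-0.0185],[0,0,0]]
    - [[-0.267,-0.231,-0.0185],[0,0,0]]
    - [[-0.267,-0.231,-0.0185],[0,0,0]]
    - [[-0.267,-0.231,-0.0185],[0,0,0]]
    - [[-0.267,-0.231,-0.0185],[0,0,0]]
    - [[-0.267,-0.231,-0.0185],[0,0,0]]
    - [[0,0,0],[0,0,0]]

```text
time_s: 1.52
tool_pos: [0.4628, 0.1964, 0.2506]
ee_rot: [0.384, 3.117, -0.001]
ft_force: [0.4, 0.7, -0.2]
finger_gap: 0.087
grip_force: 0.0
```

```bash
python3 - <<'E'
from h import *
from station import telemetry,read_camera
s=telemetry.get_state(); r=read_camera("wrist"); W=cloud(r,wristT(s,r))
np.savez("pics/w1.npz",W=W,px=r["pixels"])
plan(s,(.44,-.15,.25))
# orthophoto of the timer at 4 px/mm from above: use points directly
m=(np.hypot(W[...,0]-.502,W[...,1]-.219)<.06)&(W[...,2]>.025)
o=W[m];print("ext",o.min(0),o.max(0),(o.min(0)+o.max(0))/2)
b=o[o[:,2]>.056];c=b[:,:2].mean(0);_,sv,V=np.linalg.svd(b[:,:2]-c,full_matrices=False)
print("bar c",c,np.median(b[:,2]),"dir",np.degrees(np.arctan2(V[0,1],V[0,0])),"len",np.ptp((b[:,:2]-c)@V.T,axis=0))
sk=o[(o[:,2]>.039)&(o[:,2]<.046)];print("skirt",sk.mean(0),(sk.min(0)+sk.max(0))/2,np.ptp(sk,axis=0))
v,u=np.where(m);print(u.min(),u.max(),v.min(),v.max())
g=cv2.resize(r["pixels"],(800,600),interpolation=cv2.INTER_CUBIC);cv2.imwrite("pics/w1.png",g)
E
```

```text
tcp [0.4628 0.1964 0.2506] yaw 165.96072231568112 f [ 0.42    0.6636 -0.2455] j [-0.9185 -0.0001  0.84  ]
shift/.15 cur axes [-0.4125 -2.2776  0.0052] after-turn axes [-0.4125 -2.2776  0.0042] turn/.5 [-0.0005  0.0021 -0.    ] rows> 0.005785277708126162
ext [0.442  0.1735 0.026 ] [0.5448 0.2657 0.3661] [0.4934 0.2196 0.196 ]
bar c [0.4566 0.2375] 0.3503654805968258 dir -171.14501105262767 len [0.0785 0.0648]
skirt [0.4958 0.2197 0.0425] [0.4984 0.2194 0.0425] [0.0593 0.0591 0.0067]
248 511 155 383
```

View pics/w1.png

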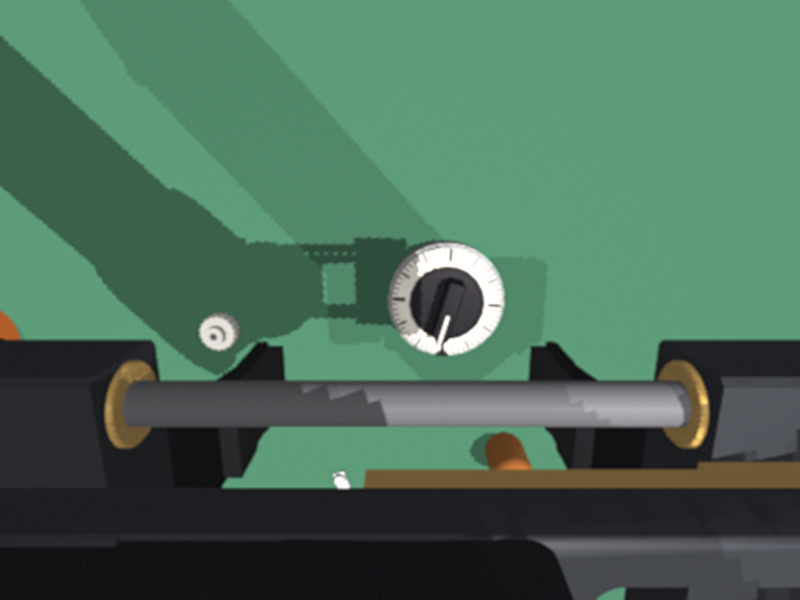

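The wrist view shows the timer at (447,298) and the pointer's white line running down to (437,345). I rectify that patch to read the pointer and the zero mark.

```bash
python3 - <<'E'
from h import *
f=np.load("pics/w1.npz");W=f["W"];px=f["px"]
m=(np.hypot(W[...,0]-.4985,W[...,1]-.2195)<.055)&(W[...,2]>.025)&(W[...,2]<.08)
o=W[m];print("ext mid",((o.min(0)+o.max(0))/2)[:2],np.ptp(o,axis=0))
fc=o[(o[:,2]<.038)];(cx,cy),rad=cv2.minEnclosingCircle((fc[:,:2]*1000).astype(np.float32));print("case circle",cx,cy,rad)
b=o[o[:,2]>.058];c=b[:,:2].mean(0);_,sv,V=np.linalg.svd(b[:,:2]-c,full_matrices=False)
print("bar",len(b),c,np.median(b[:,2]),"dir",np.degrees(np.arctan2(V[0,1],V[0,0])),"ext",np.ptp((b[:,:2]-c)@V.T,axis=0))
ys,xs=np.mgrid[0:600,0:600]; from scipy.interpolate import griddata
q=griddata(o[:,:2],px[m].astype(float),(.501+(300-ys)*.0002,.2195+(300-xs)*.0002))
cv2.imwrite("pics/ortho.png",np.nan_to_num(q).astype(np.uint8))
E
```

```text
ext mid [0.4986 0.2196] [0.0924 0.0921 0.0409]
case circle 498.7181091308594 219.54852294921875 46.5271110534668
bar 465 [0.4993 0.2187] 0.06435715224519611 dir -30.483150933880516 ext [0.0515 0.0131]
```

View pics/ortho.png

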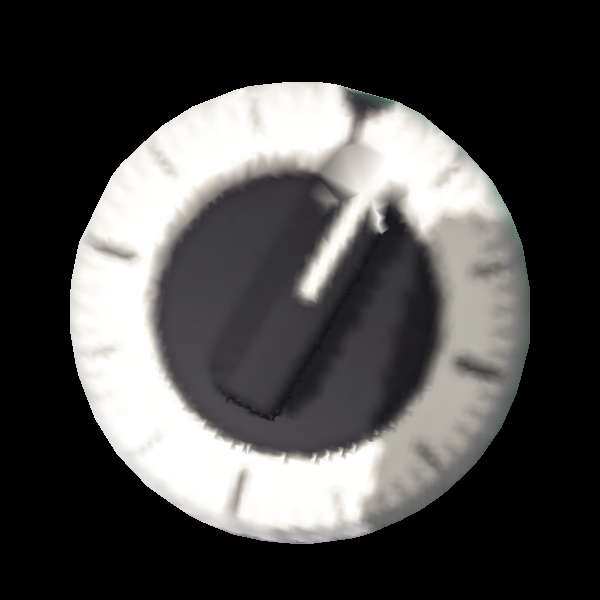

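The rectified view has up = +x and left = +y. The zero triangle is at (360,110) and the 30 tick at (238,490), so zero lies at yaw −18°. The bar and white line point to about −30°, which puts the dial near 0.21. The 15 minute mark is therefore at yaw −108°, i.e. tool yaw 72° if I start from 150°.

Next I move above the cover.

```bash
python3 - <<'E'
from h import *
from station import telemetry
s=telemetry.get_state(); plan(s,(.4425,-.184,.19))
E
```

```text
tcp [0.4615 0.1989 0.2503] yaw 166.14663205621855 f [ 0.2162 -0.0426  0.6107] j [-0.9203 -0.0011  0.8385]
shift/.15 cur axes [-0.4886 -2.5088  0.4022] after-turn axes [-0.4886 -2.5088  0.4021] turn/.5 [-0.0001 -0.      0.    ] rows> 0.00019350515778072277
```

>>> step_arm:
  rows:
    - [[-0.061,-0.3136,0.05],[0,0,0]]
    - [[-0.061,-0.3136,0.05],[0,0,0]]
    - [[-0.061,-0.3136,0.05],[0,0,0]]
    - [[-0.061,-0.3136,0.05],[0,0,0]]
    - [[-0.061,-0.3136,0.05],[0,0,0]]
    - [[-0.061,-0.3136,0.05],[0,0,0]]
    - [[-0.061,-0.3136,0.05],[0,0,0]]
    - [[-0.061,-0.3136,0.05],[0,0,0]]
    - [[0,0,0],[0,0,0]]
    - [[0,0,0],[0,0,0]]
    - [[0,0,0],[0,0,0]]

```text
time_s: 2.95
tool_pos: [0.4437, -0.1807, 0.1904]
ee_rot: [0.368, 3.12, 0.001]
ft_force: [0.4, 0.1, 0.1]
finger_gap: 0.0873
grip_force: 0.0
```

```bash
python3 - <<'E'
from h import *
from station import telemetry,read_camera
s=telemetry.get_state(); r=read_camera("wrist"); W=cloud(r,wristT(s,r))
print(s["joint_positions"])
for n,c,rr,zl,zh in(("coverstub",(.4425,-.184),.05,.078,.1),("coverall",(.4425,-.184),.05,.02,.1),("A",(.5935,-.0205),.03,.03,.07)):
    m=(np.hypot(W[...,0]-c[0],W[...,1]-c[1])<rr)&(W[...,2]>zl)&(W[...,2]<zh);o=W[m]
    if len(o): print(n,len(o),(o.min(0)+o.max(0))/2,np.ptp(o,axis=0),o[:,2].max())
plan(s,(.4425,-.184,.074))
cv2.imwrite("pics/w2.png",r["pixels"])
E
```

```text
[-0.5949 -0.0437  0.8842  1.945   0.0355  1.2245  1.6126]
coverstub 402 [ 0.4399 -0.1844  0.086 ] [0.0187 0.0185 0.0148] 0.09342136449651084
coverall 3192 [ 0.4396 -0.1843  0.0567] [0.0594 0.0594 0.0734] 0.09342136449651084
tcp [ 0.4437 -0.1807  0.1904] yaw 166.53308616171134 f [0.3813 0.1206 0.1238] j [-0.5949  0.0355  1.6126]
shift/.15 cur axes [ 0.0026 -0.0235  0.7757] after-turn axes [ 0.0026 -0.0232  0.7757] turn/.5 [ 0.0007 -0.     -0.    ] rows> 0.0018354473365823328
```

View pics/w2.png

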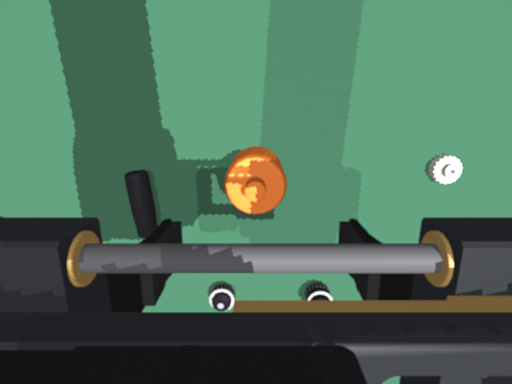

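The cover is in view at (256,180). The wrist camera puts it at (0.440, −0.184). I descend onto the stub.

>>> step_arm:
  rows:
    - [[0.015,-0.026,0.15],[0,0,0]]
    - [[0,0,0.15],[0,0,0]]
    - [[0,0,0.15],[0,0,0]]
    - [[0,0,0.15],[0,0,0]]
    - [[0,0,0.1],[0,0,0]]
    - [[0,0,0.07],[0,0,0]]
    - [[0,0,0],[0,0,0]]
    - [[0,0,0],[0,0,0]]

```text
time_s: 4.0
tool_pos: [0.4405, -0.1858, 0.0754]
ee_rot: [0.373, 3.119, -0.0]
ft_force: [-0.6, -0.3, 0.7]
finger_gap: 0.0872
grip_force: 0.0
```

>>> step_arm:
  rows:
    - [[0,0,0],[0,0,0]]
    - [[0,0,0],[0,0,0]]
    - [[0,0,0],[0,0,0]]
    - [[0,0,0],[0,0,0]]
    - [[0,0,0],[0,0,0]]
    - [[0,0,0],[0,0,0]]
    - [[0,0,0],[0,0,0]]
    - [[0,0,0],[0,0,0]]
  gripper: 1

```text
time_s: 5.0
tool_pos: [0.4401, -0.1857, 0.0748]
ee_rot: [-0.373, -3.119, 0.0]
ft_force: [-0.1, -0.1, -0.5]
finger_gap: 0.018
grip_force: 30.0
```

>>> step_arm:
  rows:
    - [[0,0,-0.06],[0,0,0]]
    - [[0,0,-0.12],[0,0,0]]
    - [[0,0,-0.16],[0,0,0]]
    - [[0,0,-0.16],[0,0,0]]
    - [[0,0,-0.12],[0,0,0]]
    - [[0,0,-0.05],[0,0,0]]
    - [[0,0,0],[0,0,0]]
    - [[0,0,0],[0,0,0]]

```text
time_s: 6.0
tool_pos: [0.4397, -0.1856, 0.1747]
ee_rot: [-0.373, -3.118, 0.0]
ft_force: [0.2, -0.1, -0.8]
finger_gap: 0.0185
grip_force: 30.0
```

```bash
python3 - <<'E'
from h import *
from station import telemetry
s=telemetry.get_state(); plan(s,(.593,-.022,.175)); print(s["finger_gap"])
E
```

```text
tcp [ 0.4397 -0.1856  0.1747] yaw 166.3739267124173 f [ 0.1991 -0.0982 -0.7669] j [-0.6048  0.0259  1.6324]
shift/.15 cur axes [-0.7365  1.3005 -0.0033] after-turn axes [-0.7365  1.3005 -0.0021] turn/.5 [-0.0007 -0.002   0.    ] rows> 0.005726642788478726
0.01850678892322247
```

>>> step_arm:
  rows:
    - [[-0.05,0.09,0],[0,0,0]]
    - [[-0.1,0.18,0],[0,0,0]]
    - [[-0.14,0.24,0],[0,0,0]]
    - [[-0.14,0.24,0],[0,0,0]]
    - [[-0.14,0.24,0],[0,0,0]]
    - [[-0.1,0.18,0],[0,0,0]]
    - [[-0.066,0.13,0],[0,0,0]]
    - [[0,0,0],[0,0,0]]
    - [[0,0,0],[0,0,0]]
    - [[0,0,0],[0,0,0]]

```text
time_s: 7.25
tool_pos: [0.5928, -0.0234, 0.1755]
ee_rot: [0.376, 3.119, 0.0]
ft_force: [0.1, 0.3, -0.7]
finger_gap: 0.0179
grip_force: 30.0
```

```bash
python3 - <<'E'
from h import *
from station import telemetry,read_camera
s=telemetry.get_state(); plan(s,(.593,-.022,.075)); print(s["finger_gap"])
for n in("side","top","wrist"):
    r=read_camera(n); W=cloud(r,wristT(s,r) if n=="wrist" else None); p=r["pixels"].astype(int)
    near=np.hypot(W[...,0]-.593,W[...,1]+.02)<.06
    hsv=cv2.cvtColor(r["pixels"],cv2.COLOR_BGR2HSV); org=(hsv[...,0]>6)&(hsv[...,0]<25)&(hsv[...,1]>150)
    for k,m in(("orange",near&org&(W[...,2]>.09)),("obj",near&~org&(W[...,2]>.015)&(W[...,2]<.062))):
        o=W[m]
        if len(o)>10: print(n,k,len(o),"mid",(o.min(0)+o.max(0))/2,"ext",np.ptp(o,axis=0),"zmin",o[:,2].min(),o[:,2].max())
    if n=="side": cv2.imwrite("pics/s2.png",cv2.resize(r["pixels"][100:260,160:370],None,fx=3,fy=3))
E
```

```text
tcp [ 0.5928 -0.0234  0.1755] yaw 166.26980301492574 f [ 0.1128  0.3206 -0.6637] j [-0.6906 -0.2342  1.4971]
shift/.15 cur axes [0.0006 0.0091 0.6702] after-turn axes [0.0006 0.0093 0.6702] turn/.5 [0.0006 0.     0.    ] rows> 0.001473564036862102
0.01786450165311638
side orange 1454 mid [ 0.5853 -0.0173  0.282 ] ext [0.0715 0.0911 0.3617] zmin 0.10117835724787572 0.4628654060722294
side obj 253 mid [ 0.5925 -0.0175  0.0372] ext [0.0328 0.0292 0.0441] zmin 0.01513314149846845 0.05922510680292792
top orange 70 mid [ 0.5679 -0.0131  0.602 ] ext [0.0677 0.0824 0.0292] zmin 0.5873938016449448 0.6165689996306158
wrist orange 5043 mid [ 0.5876 -0.0209  0.1816] ext [0.0634 0.0545 0.1582] zmin 0.1024660377641694 0.2606393533154094
wrist obj 37 mid [ 0.5774 -0.0183  0.0215] ext [0.006  0.0183 0.0119] zmin 0.015521488767833658 0.02740653604397475
```

View pics/s2.png

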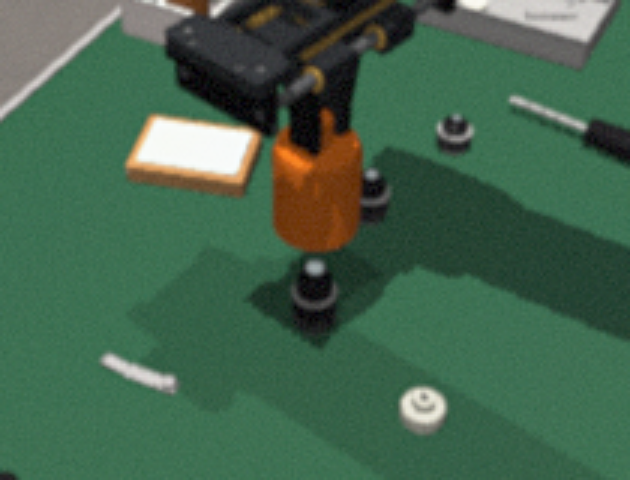

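The side crop shows the cover (317,190) straight above the tall objective (315,295). I lower it with a +2 mm correction in y.

>>> step_arm:
  rows:
    - [[0,0.013,0.05],[0,0,0]]
    - [[0,0,0.08],[0,0,0]]
    - [[0,0,0.1],[0,0,0]]
    - [[0,0,0.1],[0,0,0]]
    - [[0,0,0.1],[0,0,0]]
    - [[0,0,0.1],[0,0,0]]
    - [[0,0,0.06],[0,0,0]]
    - [[0,0,0.03],[0,0,0]]
    - [[0,0,0.02],[0,0,0]]
    - [[0,0,0],[0,0,0]]

```text
time_s: 8.65
tool_pos: [0.5939, -0.0203, 0.0795]
ee_rot: [0.373, 3.119, 0.0]
ft_force: [0.6, 0.7, -1.1]
finger_gap: 0.0179
grip_force: 30.0
```

>>> step_arm:
  rows:
    - [[0,0,0.01],[0,0,0]]
    - [[0,0,0.01],[0,0,0]]
    - [[0,0,0],[0,0,0]]
    - [[0,0,0],[0,0,0]]

```text
time_s: 9.15
tool_pos: [0.5938, -0.0203, 0.0764]
ee_rot: [0.373, 3.119, 0.0]
ft_force: [-0.4, -0.2, -0.1]
finger_gap: 0.0181
grip_force: 30.0
```

>>> step_arm:
  rows:
    - [[0,0,0.005],[0,0,0]]
    - [[0,0,0],[0,0,0]]
    - [[0,0,0],[0,0,0]]

```text
time_s: 9.52
tool_pos: [0.5938, -0.0203, 0.0756]
ee_rot: [0.373, 3.119, -0.0]
ft_force: [-0.4, 0.1, -0.4]
finger_gap: 0.0181
grip_force: 30.0
```

>>> step_arm:
  rows:
    - [[0,0,0.004],[0,0,0]]
    - [[0,0,0],[0,0,0]]
    - [[0,0,0],[0,0,0]]

```text
time_s: 9.9
tool_pos: [0.5938, -0.0203, 0.075]
ee_rot: [-0.373, -3.119, 0.0]
ft_force: [-0.6, -0.3, -0.9]
finger_gap: 0.018
grip_force: 30.0
```

>>> step_arm:
  rows:
    - [[0,0,0.002],[0,0,0]]
    - [[0,0,0],[0,0,0]]
    - [[0,0,0],[0,0,0]]

```text
time_s: 10.28
tool_pos: [0.5939, -0.0202, 0.0747]
ee_rot: [0.373, 3.119, 0.0]
ft_force: [-0.5, -0.0, 0.3]
finger_gap: 0.0182
grip_force: 30.0
```

>>> step_arm:
  rows:
    - [[0,0,0],[0,0,0]]
    - [[0,0,0],[0,0,0]]
    - [[0,0,0],[0,0,0]]
    - [[0,0,0],[0,0,0]]
    - [[0,0,0],[0,0,0]]
    - [[0,0,0],[0,0,0]]
    - [[0,0,-0.1],[0,0,0]]
    - [[0,0,-0.2],[0,0,0]]
    - [[0,0,-0.2],[0,0,0]]
    - [[0,0,-0.15],[0,0,0]]
    - [[0,0,-0.1],[0,0,0]]
    - [[0,0,0],[0,0,0]]
  gripper: -1

```text
time_s: 11.78
tool_pos: [0.5944, -0.0203, 0.1884]
ee_rot: [0.372, 3.118, 0.001]
ft_force: [0.8, 0.5, -0.8]
finger_gap: 0.0872
grip_force: 0.0
```

```bash
python3 - <<'E'
from h import *
from station import telemetry,read_camera
s=telemetry.get_state()
r=read_camera("side"); W=cloud(r)
near=(np.hypot(W[...,0]-.593,W[...,1]+.02)<.045)&(W[...,2]<.11)
o=W[near&(W[...,2]>.012)];print("side cover",(o.min(0)+o.max(0))/2,np.ptp(o,axis=0),o[:,2].max())
o=W[near&(W[...,2]>.065)&(W[...,2]<.075)];print("flat top z",np.median(o[:,2]),o[:,:2].mean(0))
plan(s,(.4995,.219,.18),np.radians(150))
E
```

```text
side cover [ 0.5943 -0.0171  0.0516] [0.0592 0.0599 0.0793] 0.09128079600940275
flat top z 0.06883378605941193 [ 0.5921 -0.013 ]
tcp [ 0.5944 -0.0203  0.1884] yaw 166.37954937405303 f [ 0.7751  0.4961 -0.7962] j [-0.6998 -0.227   1.488 ]
shift/.15 cur axes [0.9905 1.4013 0.0554] after-turn axes [1.3454 1.0651 0.0559] turn/.5 [0.0024 0.0033 0.5718] rows> 1.5308420005993058
```

The cover stands flat: its top is at 0.069, the stub at 0.091, and it is centred within about 2 mm. Next I move above the timer at yaw 150°.

>>> step_arm:
  rows:
    - [[0,0,0],[0,0,0.286]]
    - [[0,0,0],[0,0,0.286]]
    - [[0.1,0.08,0],[0,0,0]]
    - [[0.2,0.16,0.01],[0,0,0]]
    - [[0.25,0.2,0.015],[0,0,0]]
    - [[0.25,0.2,0.015],[0,0,0]]
    - [[0.25,0.2,0.015],[0,0,0]]
    - [[0.2,0.15,0],[0,0,0]]
    - [[0.095,0.075,0],[0,0,0]]
    - [[0,0,0],[0,0,0]]
    - [[0,0,0],[0,0,0]]
  gripper: 0

```text
time_s: 13.2
tool_pos: [0.4997, 0.217, 0.1788]
ee_rot: [0.817, 3.033, -0.001]
ft_force: [-0.3, -1.0, -0.4]
finger_gap: 0.0434
grip_force: 0.0
```

```bash
python3 - <<'E'
from h import *
from station import telemetry,read_camera
s=telemetry.get_state(); r=read_camera("wrist"); W=cloud(r,wristT(s,r))
m=(np.hypot(W[...,0]-.4995,W[...,1]-.219)<.052)&(W[...,2]>.025)&(W[...,2]<.08)
o=W[m];print("mid",((o.min(0)+o.max(0))/2)[:2],np.ptp(o,axis=0))
b=o[o[:,2]>.060];c=b[:,:2].mean(0);(rc,sz,an)=cv2.minAreaRect((b[:,:2]*1000).astype(np.float32));print("rect",rc,sz,an)
_,_,V=np.linalg.svd(b[:,:2]-c,full_matrices=False);print("bar",c,np.degrees(np.arctan2(V[0,1],V[0,0])),"z",np.median(b[:,2]))
plan(s,(.499,.219,.052),np.radians(150)); print(s["finger_gap"])
cv2.imwrite("pics/w3.png",r["pixels"])
E
```

```text
mid [0.4988 0.2197] [0.0928 0.0923 0.0402]
rect (501.7098083496094, 218.33621215820312) (12.222513198852539, 51.04137420654297) 59.84794235229492
bar [0.4998 0.2193] -30.26354584385489 z 0.06440875237254795
tcp [0.4997 0.217  0.1788] yaw 149.85454614137825 f [-0.277  -0.9802 -0.3635] j [-1.1623 -0.1238  0.6718]
shift/.15 cur axes [0.0112 0.0095 0.8451] after-turn axes [0.0107 0.0089 0.8452] turn/.5 [-0.0014  0.001  -0.0051] rows> 0.014348843197641193
0.043406268972652866
```

View pics/w3.png

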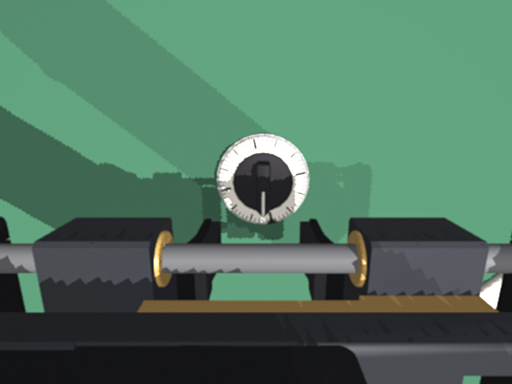

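The bar lies at about (263,190), aligned with the tool x axis. I lower astride it and close.

>>> step_arm:
  rows:
    - [[0.009,0.013,0.1],[0,0,0]]
    - [[0,0,0.15],[0,0,0]]
    - [[0,0,0.15],[0,0,0]]
    - [[0,0,0.15],[0,0,0]]
    - [[0,0,0.15],[0,0,0]]
    - [[0,0,0.1],[0,0,0]]
    - [[0,0,0.06],[0,0,0]]
    - [[0,0,0.02],[0,0,0]]
    - [[0,0,0],[0,0,0]]
    - [[0,0,0],[0,0,0]]

```text
time_s: 14.5
tool_pos: [0.4992, 0.2216, 0.0475]
ee_rot: [0.813, 3.034, 0.001]
ft_force: [-0.2, -0.2, -0.9]
finger_gap: 0.0434
grip_force: 0.0
```

>>> step_arm:
  rows:
    - [[0,0,0],[0,0,0]]
    - [[0,0,0],[0,0,0]]
    - [[0,0,0],[0,0,0]]
    - [[0,0,0],[0,0,0]]
    - [[0,0,0],[0,0,0]]
  gripper: 1

```text
time_s: 15.12
tool_pos: [0.4987, 0.2211, 0.0468]
ee_rot: [-0.814, -3.034, 0.001]
ft_force: [-0.3, -1.1, 0.0]
finger_gap: 0.0126
grip_force: 30.0
```

>>> step_arm:
  rows:
    - [[0,0,0.004],[0,0,0]]
    - [[0,0,0],[0,0,0]]

```text
time_s: 15.38
tool_pos: [0.4987, 0.2211, 0.0467]
ee_rot: [-0.814, -3.034, 0.0]
ft_force: [-2.8, -1.7, 6.8]
finger_gap: 0.0126
grip_force: 30.0
```

>>> step_arm:
  rows:
    - [[0,0,0.004],[0,0,0]]
    - [[0,0,0],[0,0,0]]

```text
time_s: 15.62
tool_pos: [0.4988, 0.2211, 0.0466]
ee_rot: [-0.814, -3.034, -0.0]
ft_force: [-6.7, -3.2, 14.6]
finger_gap: 0.0126
grip_force: 30.0
```

>>> step_arm:
  rows:
    - [[0.002,-0.003,0.003],[0,0,0]]
    - [[0,0,0],[0,0,0]]

```text
time_s: 15.88
tool_pos: [0.4987, 0.2211, 0.0466]
ee_rot: [-0.814, -3.034, -0.002]
ft_force: [-5.6, -4.0, 17.7]
finger_gap: 0.0128
grip_force: 30.0
```

>>> step_arm:
  rows:
    - [[0.001,-0.003,0.0025],[0,0,0]]
    - [[0,0,0],[0,0,0.06]]
    - [[0,0,0],[0,0,0.06]]
    - [[0,0,0],[0,0,0]]

```text
time_s: 16.38
tool_pos: [0.4988, 0.2212, 0.0466]
ee_rot: [0.905, 3.008, 0.003]
ft_force: [-4.7, -2.9, 19.7]
finger_gap: 0.0127
grip_force: 30.0
```

```bash
cat > chk.py <<'E'
from h import *
from station import telemetry,read_camera
s=telemetry.get_state(); plan(s,s["tool_pos"],np.radians(72)); print(s["wrist_torque"],s["ft_force"])
r=read_camera("top"); b=np.load("pics/top0.npz")["pixels"]
W=cloud(r);m=(np.hypot(W[...,0]-.4995,W[...,1]-.219)<.06)&(W[...,2]>.03)&(W[...,2]<.039);o=W[m]
if len(o): print("case pts",len(o),(o.min(0)+o.max(0))/2,np.ptp(o,axis=0))
E
python3 chk.py
```

```text
tcp [0.4988 0.2212 0.0466] yaw 146.52175893927046 f [-4.6923 -2.8692 19.7266] j [-1.1029 -0.2772  0.7296]
shift/.15 cur axes [0. 0. 0.] after-turn axes [0. 0. 0.] turn/.5 [ 0.0031 -0.0025  2.6013] rows> 6.964656121079407
[-0.6298  1.2895  0.0872] [-4.6923 -2.8692 19.7266]
case pts 144 [0.525  0.2025 0.0346] [0.0425 0.0605 0.0081]
```

>>> step_arm:
  rows:
    - [[0.001,-0.002,0.0015],[0,0,0]]
    - [[0,0,0],[0,0,0.1]]
    - [[0,0,0],[0,0,0.1]]
    - [[0,0,0],[0,0,0.1]]
    - [[0,0,0],[0,0,0]]

```text
time_s: 17.05
tool_pos: [0.499, 0.2215, 0.0466]
ee_rot: [1.128, 2.931, 0.004]
ft_force: [-4.5, -1.7, 18.9]
finger_gap: 0.0125
grip_force: 30.0
```

```bash
python3 chk.py
```

```text
tcp [0.499  0.2215 0.0466] yaw 137.91806354119493 f [-4.5022 -1.7448 18.8568] j [-1.128  -0.2931  0.5932]
shift/.15 cur axes [0. 0. 0.] after-turn axes [0. 0. 0.] turn/.5 [ 0.0055 -0.0034  2.301 ] rows> 6.16058637144452
[-0.3062  0.9031 -0.011 ] [-4.5022 -1.7448 18.8568]
case pts 199 [0.5178 0.202  0.0345] [0.0563 0.0599 0.0087]
```

```bash
cat > zero.py <<'E'
from h import *
from station import telemetry,read_camera
c=np.array([.4990,.2197])
def prof(W,px):
    m=(W[...,2]>.031)&(W[...,2]<.041); d=W[m][:,:2]-c; r=np.hypot(*d.T); a=np.degrees(np.arctan2(d[:,1],d[:,0]))
    g=px[m].mean(1); k=(r>.034)&(r<.044); h=np.full(180,np.nan)
    for i in range(180):
        q=k&(np.abs((a-(2*i-180)+180)%360-180)<2)
        if q.sum()>2: h[i]=np.percentile(g[q],20)
    return h
f=np.load("pics/w1.npz"); h0=prof(f["W"],f["px"])
s=telemetry.get_state(); r=read_camera("wrist"); W=cloud(r,wristT(s,r)); h1=prof(W,r["pixels"])
z=lambda h:h-np.nanmedian(h)
res=[]
for k in range(-15,16):
    a,b=np.roll(z(h0),k),z(h1); ok=~np.isnan(a)&~np.isnan(b); res.append((np.corrcoef(a[ok],b[ok])[0,1],2*k,ok.sum()))
print("case turn deg ccw, best:",sorted(res,reverse=True)[:4])
m=(np.hypot(*(W[...,:2]-c).transpose(2,0,1))<.055)&(W[...,2]>.025)&(W[...,2]<.04)
o=W[m];print("mid",(o.min(0)+o.max(0))/2,np.ptp(o,axis=0))
cv2.imwrite("pics/wz%d.png"%(s["time_s"]*100),r["pixels"])
E
python3 zero.py; ls pics
```

```text
case turn deg ccw, best: [(np.float64(0.6952857209644344), 0, np.int64(86)), (np.float64(0.5690442861279678), -2, np.int64(86)), (np.float64(0.5450707899949611), 2, np.int64(86)), (np.float64(0.5129199825913566), 30, np.int64(86))]
mid [0.4959 0.2249 0.0329] [0.0866 0.0833 0.014 ]
ortho.png
s2.png
side0.npz
side0.png
top0.npz
top0.png
w1.npz
w1.png
w2.png
w3.png
wz1710.png
```

The case has not turned (best match 0°). I continue turning.

>>> step_arm:
  rows:
    - [[0.001,-0.001,0.0015],[0,0,0]]
    - [[0,0,0],[0,0,0.12]]
    - [[0,0,0],[0,0,0.12]]
    - [[0,0,0],[0,0,0.12]]
    - [[0,0,0],[0,0,0.12]]
    - [[0,0,0],[0,0,0]]

```text
time_s: 17.9
tool_pos: [0.4995, 0.222, 0.0466]
ee_rot: [1.47, 2.774, 0.007]
ft_force: [-1.2, 0.6, 19.0]
finger_gap: 0.0127
grip_force: 30.0
```

```bash
python3 zero.py;python3 chk.py
```

```text
case turn deg ccw, best: [(np.float64(0.7688307399912767), 0, np.int64(85)), (np.float64(0.594013516065751), 30, np.int64(85)), (np.float64(0.5799165275863566), -2, np.int64(85)), (np.float64(0.5501561478252287), 2, np.int64(85))]
mid [0.4921 0.2224 0.0327] [0.0791 0.0885 0.0146]
tcp [0.4995 0.222  0.0466] yaw 124.20196262095295 f [-1.5093 -0.027  18.8703] j [-1.1681 -0.3205  0.3776]
shift/.15 cur axes [0. 0. 0.] after-turn axes [0. 0. 0.] turn/.5 [ 0.0081 -0.005   1.8222] rows> 4.878740403490216
[-0.0141  0.3813 -0.035 ] [-1.5093 -0.027  18.8703]
case pts 240 [0.5076 0.1965 0.0345] [0.077  0.0489 0.0089]
```

>>> step_arm:
  rows:
    - [[0,0,0.0015],[0,0,0]]
    - [[0,0,0],[0,0,0.12]]
    - [[0,0,0],[0,0,0.12]]
    - [[0,0,0],[0,0,0.12]]
    - [[0,0,0],[0,0,0.12]]
    - [[0,0,0],[0,0,0.12]]
    - [[0,0,0],[0,0,0]]

```text
time_s: 18.88
tool_pos: [0.5002, 0.2223, 0.0466]
ee_rot: [1.868, 2.524, 0.009]
ft_force: [0.2, 1.7, 18.0]
finger_gap: 0.0126
grip_force: 30.0
```

```bash
python3 zero.py;python3 chk.py
```

```text
case turn deg ccw, best: [(np.float64(0.7734389019282625), 0, np.int64(86)), (np.float64(0.6220380225064956), 2, np.int64(86)), (np.float64(0.5788799882589762), -2, np.int64(86)), (np.float64(0.5399680569269231), -30, np.int64(86))]
mid [0.4958 0.2207 0.0329] [0.0861 0.0923 0.0142]
tcp [0.5003 0.2223 0.0466] yaw 107.02123113544683 f [ 1.1785  1.6982 17.5783] j [-1.2184 -0.3591  0.1113]
shift/.15 cur axes [0. 0. 0.] after-turn axes [0. 0. 0.] turn/.5 [ 0.0102 -0.0069  1.2225] rows> 3.273141526177218
[ 0.1916 -0.1534 -0.0458] [ 1.1785  1.6982 17.5783]
case pts 281 [0.5019 0.1918 0.0347] [0.0885 0.0404 0.0085]
```

>>> step_arm:
  rows:
    - [[0,0,0.003],[0,0,0]]
    - [[0,0,0],[0,0,0.12]]
    - [[0,0,0],[0,0,0.12]]
    - [[0,0,0],[0,0,0.12]]
    - [[0,0,0],[0,0,0.12]]
    - [[0,0,0],[0,0,0.12]]
    - [[0,0,0],[0,0,0]]

```text
time_s: 19.85
tool_pos: [0.501, 0.2224, 0.0466]
ee_rot: [2.224, 2.216, 0.011]
ft_force: [2.2, 1.2, 21.0]
finger_gap: 0.0127
grip_force: 30.0
```

>>> step_arm:
  rows:
    - [[0,0,0.002],[0,0,0]]
    - [[0,0,0],[0,0,0.12]]
    - [[0,0,0],[0,0,0.12]]
    - [[0,0,0],[0,0,0.12]]
    - [[0,0,0],[0,0,0.12]]
    - [[0,0,0],[0,0,0.1]]
    - [[0,0,0],[0,0,0]]
    - [[0,0,0],[0,0,0]]

```text
time_s: 20.85
tool_pos: [0.5018, 0.2223, 0.0465]
ee_rot: [2.521, 1.872, 0.013]
ft_force: [3.1, 0.8, 20.8]
finger_gap: 0.0128
grip_force: 30.0
```

```bash
python3 zero.py;python3 chk.py
```

```text
case turn deg ccw, best: [(np.float64(0.7443548889645304), 0, np.int64(85)), (np.float64(0.6723120209095304), -30, np.int64(85)), (np.float64(0.6267769540315223), 30, np.int64(85)), (np.float64(0.615147985104961), -2, np.int64(85))]
mid [0.5021 0.2208 0.0329] [0.0863 0.0923 0.0141]
tcp [0.5018 0.2222 0.0466] yaw 73.2162517991172 f [ 4.7531  2.0431 19.9715] j [-1.315  -0.451  -0.3983]
shift/.15 cur axes [0. 0. 0.] after-turn axes [0. 0. 0.] turn/.5 [ 0.0127 -0.012   0.0424] rows> 0.12282215254724595
[ 0.0567 -0.8079 -0.0044] [ 4.7531  2.0431 19.9715]
case pts 291 [0.5004 0.2036 0.0345] [0.0865 0.0638 0.0089]
```

>>> step_arm:
  rows:
    - [[0,0,0],[0,0,0.05]]
    - [[0,0,0],[0,0,0]]
    - [[0,0,-0.005],[0,0,0]]
    - [[0,0,-0.003],[0,0,0]]
    - [[0,0,0],[0,0,0]]

```text
time_s: 21.58
tool_pos: [0.501, 0.2219, 0.0467]
ee_rot: [2.544, 1.841, 0.011]
ft_force: [5.7, 1.7, 9.8]
finger_gap: 0.0131
grip_force: 30.0
```

>>> step_arm:
  rows:
    - [[0,0,0],[0,0,0]]
    - [[0,0,0],[0,0,0]]
    - [[0,0,0],[0,0,0]]
    - [[0,0,0],[0,0,0]]
    - [[0,0,-0.05],[0,0,0]]
    - [[0,0,-0.15],[0,0,0]]
    - [[0,0,-0.2],[0,0,0]]
    - [[0,0,-0.2],[0,0,0]]
    - [[0,0,-0.2],[0,0,0]]
    - [[0,0,-0.1],[0,0,0]]
    - [[0,0,0],[0,0,0]]
    - [[0,0,0],[0,0,0]]
  gripper: 0

```text
time_s: 23.08
tool_pos: [0.4968, 0.2206, 0.1787]
ee_rot: [-2.545, -1.842, 0.002]
ft_force: [-0.0, -0.3, 0.0]
finger_gap: 0.0436
grip_force: 0.0
```

```bash
python3 zero.py; python3 - <<'E'
from h import *
from station import telemetry,read_camera
from scipy.interpolate import griddata
s=telemetry.get_state(); r=read_camera("wrist"); W=cloud(r,wristT(s,r));px=r["pixels"]
m=(np.hypot(W[...,0]-.4995,W[...,1]-.2195)<.052)&(W[...,2]>.025)&(W[...,2]<.08);o=W[m]
print("mid",((o.min(0)+o.max(0))/2)[:2],np.ptp(o,axis=0))
b=o[o[:,2]>.060];c=b[:,:2].mean(0);_,_,V=np.linalg.svd(b[:,:2]-c,full_matrices=False);print("bar",c,np.degrees(np.arctan2(V[0,1],V[0,0])))
ys,xs=np.mgrid[0:600,0:600]
q=griddata(o[:,:2],px[m].astype(float),(.501+(300-ys)*.0002,.2195+(300-xs)*.0002))
cv2.imwrite("pics/ortho2.png",np.nan_to_num(q).astype(np.uint8))
print(s["tool_pos"],s["ft_force"])
E
```

```text
case turn deg ccw, best: [(np.float64(0.9085172478098287), 0, np.int64(180)), (np.float64(0.8531823329620956), 2, np.int64(180)), (np.float64(0.8118661273895312), -2, np.int64(180)), (np.float64(0.7049166712895616), 4, np.int64(180))]
mid [0.498  0.2205 0.0335] [0.0925 0.0926 0.0128]
mid [0.4981 0.2202] [0.0923 0.093  0.0404]
bar [0.4977 0.2192] -108.27918364219735
[0.4968 0.2204 0.1786] [-0.3761 -0.2146 -0.5546]
```

View pics/ortho2.png

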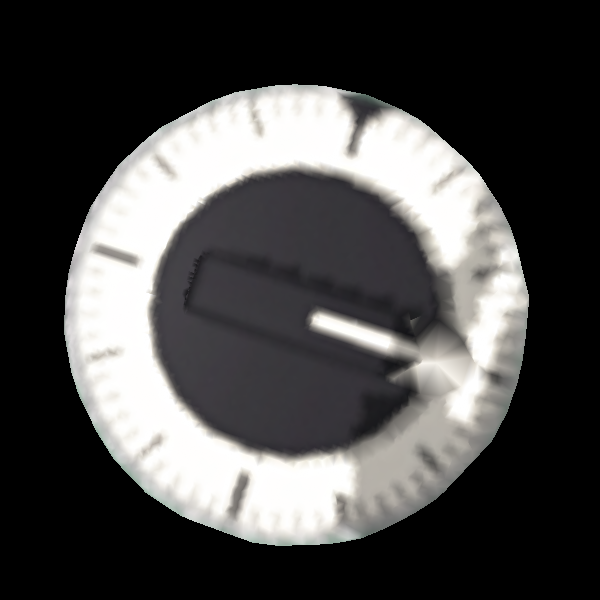

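The zero mark (360,110) is where it was. The white line points at the 15 tick (about (480,370)), with the bar at −108.3° against a target of −108°. The arm is clear, so I hand the job in.

```bash
python3 -c "
from station import env
print(env.job_done())"
```

```text
the job is handed in; nothing more can be done
None
```

The orange cover stands flat over the tallest objective, the timer is set to 15 minutes (within about half a degree) with its case unmoved, and the job is handed in; the hand-in returned no verdict.

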